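# Check the cartons' undersides and push the released one to the dispatch rail

## Robot

A 6-joint arm with a two-finger parallel gripper is mounted at the origin on a cart in front of the work surface, level with it; the furniture and walls round the work are solid. World frame = base frame: x ahead of the robot, y to its left, z up, the work surface at z = 0. Lengths are in m, angles in degrees, forces in N, time in s.
With the tool pointing down it reaches from about 0.4 to 0.825 m from the base axis. Payload 7 kg.
Tool frame: the origin (TCP) lies on the centre line of the jaws, within the pads' length; the fingertips stand 19 mm ahead of it and the grasp point (between the pads) is the TCP; z points along the fingers, y is the line along which they close (so a half turn about z gives the same grasp; the last joint's range is limited). The gripper opens to 88 mm and grips with 3 to 60 N. Pads are 19 mm wide; open, the fingers measure 130 mm over their backs; the gripper's body (78 mm by 193 mm) begins 47 mm behind the grasp point.
Start: joints at [-53.451, 20.546, 0.682, 0, -70.136, -16.507], TCP at [0.231, -0.634, 0.246] pointing down, gripper open.
Joint ranges: [-176.03, 176.03], [-82.01, 121.73], [-58.28, 71.71], [-173.87, 95.51], [-174.79, -0.11], [-173.66, 173.66]. Speed limits (degrees/s): [136.94, 136.94, 172.46, 180, 180, 180].

## Interface

Orientations are given as [roll, pitch, yaw] about the fixed x, y, z axes, in that order (R = Rz(yaw) Ry(pitch) Rx(roll)).
In Python, from plant import get_state, capture, close_job gives the robot as it stands.
- The arm moves only by the tool apply_moves, never from a script. Its argument "targets" is a list of rows, each a list of 7 numbers: the opening, from 0 (shut) to 1 (fully open), then the shift along the tool's x, y, z normalised to -1 to 1, where 1 is 1000 mm, then the turn, a rotation vector about the tool's x, y, z normalised to -1 to 1, where 1 is 90 degrees. In form: [[claw, tx, ty, tz, ax, ay, az], ...]. A call has 1 to 20 rows; each row shifts and turns the commanded pose from where the row before left it, along the tool's axes as they then stand; what a row does not reach is not made up. A row lasts 1/12 s, in which the tool goes at most 41.7 mm and 7.16 degrees, less where a joint would pass 70% of its speed; a pose out of reach is approached as far as the arm can. A call with a number of a shift or a turn outside -1 to 1 is refused whole. A call with a gripper value outside its range is refused whole. The fingers move at their own pace and stop on an object; "newtons" is the grip in N (left out, the last holds). Time passes only in rows, so rows that do not move let the fingers close. It gives the time, the measured TCP pose, the force, the opening and the grip force at its end, in the units of the state.
- get_state(): the state, without advancing time (a new reading comes with each control period).
- capture(name): name is "side" or "top"; returns a dict with "frame" (480x640x3 uint8, red, green, blue), "range_z" (480x640 float32, m along the optical axis (not along the pixel's ray), 0 where there is no reading), "camera_matrix" (3x3 intrinsics, pixels), "T" (4x4, takes a point from camera to world coordinates). Camera axes: x right, y down, z forward; pixel columns grow to the right and rows downward; lengths in m; the calibration is good to about 2 mm. A picture is of the moment at which its call begins.
- close_job(): hands the job in; it is judged then, once.
The state is a dict: "time_s": time; "joints": joint angles; "qd": joint speeds; "joint_torque": joint torques, N m; "tcp_pos": TCP position; "eef_rot": TCP orientation; "contact_force": force on the tool from outside, world axes, zero at the start; "moment": the same for the moment, N m; "gripper_width": finger opening in m; "gripper_force": force on a finger pad.
Only numpy, scipy, OpenCV 4.12 (cv2) and the standard library are available. Lean on these libraries where they do the work, as an engineer would, in place of code of your own. Each camera call takes 0.05 s, during which the arm holds its last target. There are 200 camera calls.

## Task

One of the two standing cartons has a green release stamp on its underside. With your fingertips, without gripping or lifting anything, first tip both cartons over away from you onto their backs so that both undersides face you, then gently push the stamped carton across the worktop until its whole top end sits flush against the aluminium dispatch rail with the yellow tape. Leave the other carton lying where it fell and do not disturb the other things on the worktop.

Things in the scene. Friction and masses are not known exactly. Their poses are not given: they have to be found in the camera images.
- carton_stamped: Brown carton, white label on its front, 45 deep (x) x 63 wide (y) x 100 mm tall (z), 85-165 g. Origin: centre of its underside; z to its top, x from label to back. It starts upright, x within 0.2 rad of the world's x. A level push above 70 mm height tips it over its far lower edge: it falls once pushed some 40 mm. Round green stamp, 37 mm, in the middle of its underside.
- carton_plain: Brown carton, white label on its front, 45 deep (x) x 63 wide (y) x 100 mm tall (z), 85-165 g. Origin: centre of its underside; z to its top, x from label to back. It starts upright, x within 0.2 rad of the world's x. A level push above 70 mm height tips it over its far lower edge: it falls once pushed some 40 mm. No stamp on its underside.
- carton_stamped_mid (a point): Middle of the stamped carton, 50 mm above its underside along its z.
- carton_stamped_top (a point): Centre of the top end of the stamped carton, 100 mm above its underside along its z; the leading end once the carton lies on its back (then 45 mm high, its x axis down).
- carton_plain_mid (a point): Middle of the unstamped carton, 50 mm above its underside along its z.
- carton_plain_top (a point): Centre of the top end of the unstamped carton, 100 mm above its underside along its z; the leading end once the carton lies on its back (then 45 mm high, its x axis down).
- dispatch_rail: Dispatch rail behind the cartons: a fixed aluminium angle 260 mm long, 25 mm high, yellow tape 25 mm wide along its foot on the robot's side. Origin: middle of the foot of the upright face that looks to the robot; x square to that face, away from the robot; y along the rail to the left.
- motor: Small square motor, silver and black, 46x42 mm and 65 mm tall, standing upright with its shaft up; loose, to be left alone. Origin at the centre of its underside.
- print_gear: Dark red printed gear, 52 mm across and 10 mm thick, lying flat; loose, to be left alone. Origin at the centre of its underside.
- brush: Wooden brush, 13x150x16 mm, long axis y, lying flat; loose, to be left alone. Origin at the centre of its underside.
- tape_roll: Roll of masking tape, 94 mm across and 24 mm high, lying flat at the left, between two printers; loose, to be left alone. Origin at the centre of its underside.
- caliper: Caliper, 72x200x12 mm, long axis y, lying flat; loose, to be left alone. Origin at the centre of its underside.

How it is judged (in metres and radians):
On the way, in this order (a step that is already met when the one before it is completed fails the run):
1. both cartons have been tipped onto their backs and lie still, undersides toward the robot (angle between each of carton_stamped, carton_plain's own x axis and vertical above 2.95 rad and linear speed of each of carton_stamped, carton_plain below 0.02 m/s and angular speed of each of carton_stamped, carton_plain below 0.1 rad/s), for 0.2 s.
2. the stamped carton is pushed flush against the dispatch rail (angle between carton_stamped's own x axis and vertical above 2.95 rad and x of carton_stamped_top in the frame of dispatch_rail between -0.008 and 0.006 m and y of carton_stamped_top in the frame of dispatch_rail between -0.1 and 0.1 m and angle between the z axis of carton_stamped and the x axis of dispatch_rail, either way round below 0.12 rad), for 0.2 s.
At the end, for the whole second after the job is handed in: The stamped carton lies still on its back, its top end within 8 mm of the rail's face, square to it within 0.12 rad and within 100 mm of the rail's middle; the other lies still on its back, its middle at most 140 mm from where it stood and its top end at least 20 mm short of the rail (all of step 2 and angle between carton_plain's own x axis and vertical above 2.95 rad and distance of carton_plain_mid from where it was at the start of the episode below 0.14 m and x of carton_plain_top in the frame of dispatch_rail below -0.02 m and linear speed of each of carton_stamped, carton_plain below 0.02 m/s and angular speed of each of carton_stamped, carton_plain below 0.1 rad/s); the robot touches nothing.
It fails at once if a carton is lifted or carried: its middle above 75 mm, or above 45 mm while it lies ((height (world z) of carton_stamped_mid above 0.075 m or (angle between carton_stamped's own z axis and vertical above 1.4 rad and height (world z) of carton_stamped_mid above 0.045 m)) or (height (world z) of carton_plain_mid above 0.075 m or (angle between carton_plain's own z axis and vertical above 1.4 rad and height (world z) of carton_plain_mid above 0.045 m))).
It fails at once if a carton is squeezed or pressed with more than 35 N (contact force between the fingers and carton_stamped above 35 N or contact force between the fingers and carton_plain above 35 N).
It fails at once if one of the other things is moved more than 30 mm (distance of any of motor, print_gear, brush, tape_roll, caliper from where it was at the start of the episode above 0.03 m).
It also fails if it takes over 58 s, if anything falls off the work surface, if the arm or the gripper's body presses on something with over 40 N, if the wrist force passes 120 N, or if a joint passes its speed limit or range.

## Working session

There is one attempt and no reset: what is moved stays moved. The work goes in short steps, Python scripts to look and compute and a tool call to move; the robot and the scene stay as the last step left them, time stands still between calls to the robot, and variables do not carry over. Pictures are saved under pics/ and viewed, at most 10 in all, crops included, and the job is handed in when it is done.

Besides the shell and the picture viewer there is one more tool, called after ">>>" as name(argument=value, ...) on one line, values as JSON. apply_moves: Moves the arm, as the interface text tells. Scaled input: -1 to 1 covers 1000 mm each way for a shift and 90 degrees each way for a turn. Its arguments: {"type":"object","properties":{"targets":{"type":"array","items":{"type":"array","items":{"type":"number"}}},"newtons":{"type":"number"}},"required":["targets"]}

```bash
mkdir -p pics; cat > h.py <<'E'
import numpy as np,cv2
from plant import get_state,capture,close_job
def pts(c):
    z=c["range_z"];K=c["camera_matrix"];v,u=np.mgrid[:480,:640]
    P=np.stack([(u-K[0,2])/K[0,0]*z,(v-K[1,2])/K[1,1]*z,z],-1)
    W=P@c["T"][:3,:3].T+c["T"][:3,3];W[z==0]=np.nan
    return W
def save(c,n): cv2.imwrite(f"pics/{n}.png",c["frame"][:,:,::-1])
E
python3 - <<'E'
from h import *
s=get_state();print(s)
for n in("top","side"):
    c=capture(n);save(c,n+"0");np.savez(n+"0.npz",**c);print(n,c["T"].round(3).tolist())
E
```

```text
{'time_s': 0.0, 'joints': array([-5.34503033e+01,  2.05906280e+01,  6.32368920e-01, -2.11267457e-02,
       -7.01359916e+01, -1.65069790e+01]), 'qd': array([-0.00517702, -0.09786248,  0.07067555, -0.01477313, -0.08031764,
       -0.06104699]), 'joint_torque': array([ 8.84177389e-04, -5.82721925e+01,  2.93060660e+01,  6.99704200e+00,
        7.00753473e-03, -1.58020171e-04]), 'tcp_pos': array([ 0.23115266, -0.63368136,  0.24461794]), 'eef_rot': array([ 1.79903990e+02, -7.74053083e-03, -1.59964471e+02]), 'contact_force': array([1.17605288, 0.21380084, 0.43421312]), 'moment': array([ 0.02481131,  0.00801855, -0.00208573]), 'gripper_force': 0.0, 'gripper_width': 0.08745116618369891}
top [[-0.023, -0.998, 0.05, 0.479], [-1.0, 0.024, 0.006, -0.122], [-0.007, -0.05, -0.999, 1.477], [0.0, 0.0, 0.0, 1.0]]
side [[-0.797, -0.271, 0.54, -0.303], [-0.603, 0.317, -0.732, 1.037], [0.027, -0.909, -0.416, 0.765], [0.0, 0.0, 0.0, 1.0]]
```

View pics/top0.png

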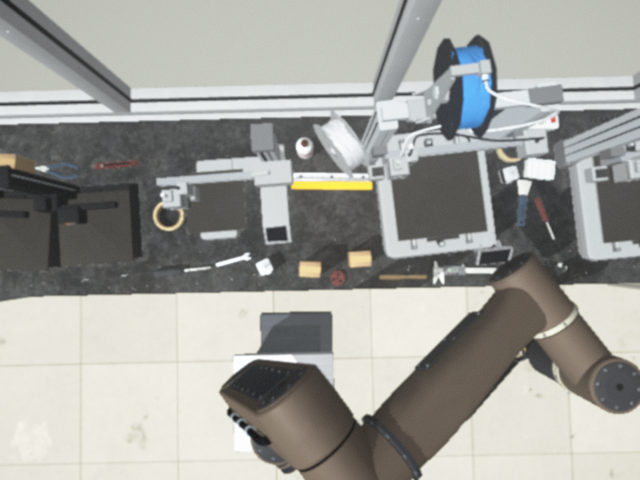

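View pics/side0.png

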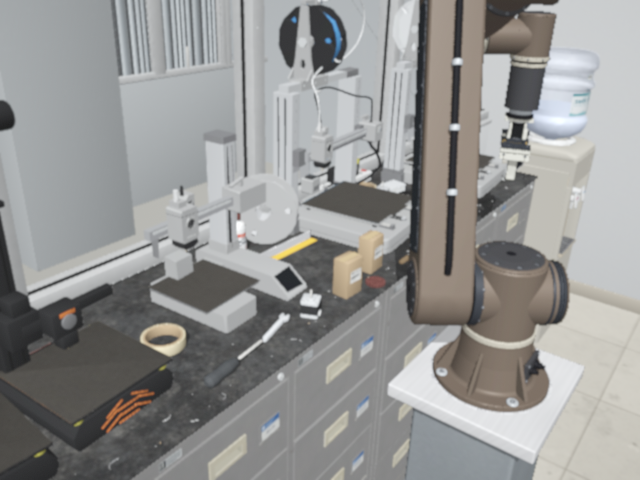

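The top view shows the cartons at about (310,270) and (360,259), the rail at (332,184), the motor at (264,267), the gear at (337,277) and the brush at (403,277). The side view shows both cartons unobstructed, near (348,275) and (371,252).

```bash
python3 - <<'E'
from h import *
c=dict(np.load("top0.npz"));W=pts(c);f=c["frame"];hsv=cv2.cvtColor(f,cv2.COLOR_RGB2HSV)
x,y,z=W[...,0],W[...,1],W[...,2]
def blobs(m,name,mn=8):
    n,l,st,ce=cv2.connectedComponentsWithStats(m.astype(np.uint8))
    for i in range(1,n):
        if st[i,4]<mn: continue
        p=W[l==i]; r=cv2.minAreaRect(p[:,:2].astype(np.float32)*1000)
        print(name,st[i],"px",ce[i].round(),"rect",np.round(r[0]),np.round(r[1]),round(r[2],1),"z",np.round(np.nanmedian(p[:,2]),3), "xr",p[:,0].min().round(3),p[:,0].max().round(3),"yr",p[:,1].min().round(3),p[:,1].max().round(3))
roi=np.zeros(z.shape,bool);roi[235:292,230:520]=1
blobs(roi&(z>0.085)&(z<0.125),"carton")
blobs(roi&(z>0.04)&(z<0.085),"mid")
yl=(hsv[...,0]>18)&(hsv[...,0]<32)&(hsv[...,1]>180)&(hsv[...,2]>150);yl[:150]=0;yl[200:]=0
blobs(yl,"tape")
roi2=np.zeros(z.shape,bool);roi2[165:195,285:380]=1
blobs(roi2&(z>0.017)&(z<0.032),"rail")
red=((hsv[...,0]<8)|(hsv[...,0]>170))&(hsv[...,1]>90);blobs(red&roi,"gear")
print("heights around rail:");
for r in range(172,196,2): print(r,[tuple(W[r,u].round(3)) for u in(300,365)])
# obstacles in the workspace: height map
print("edge",[tuple(W[r,320].round(3)) for r in(285,290,295)])
m=(z>0.03)&(x>0.35)&(x<0.75)&(y>-0.45)&(y<0.25)
g=np.zeros((20,35));
for i in range(20):
  print(f"{0.74-i*.02:.2f}",end=" ")
  for j in range(35):
    q=z[(abs(x-(0.74-i*.02))<.01)&(abs(y-(0.24-j*.02))<.01)]
    print(f"{int(100*max(q.max(),0)):3d}" if q.size else "  .",end="")
  print()
E
```

```text
carton [478 246  35   9 188] px [496. 250.] rect [ 466. -653.] [ 22. 103.] 2.0 z 0.09 xr 0.455 0.478 yr -0.705 -0.602
carton [350 251  22  16 321] px [360. 258.] rect [ 451. -247.] [45. 63.] 3.2 z 0.099 xr 0.428 0.473 yr -0.279 -0.215
carton [300 261  21  16 318] px [310. 269.] rect [424. -95.] [60. 45.] 88.6 z 0.099 xr 0.401 0.447 yr -0.126 -0.065
mid [230 235   7   2  13] px [233. 235.] rect [530. 143.] [18.  3.] 88.7 z 0.048 xr 0.528 0.532 yr 0.134 0.152
mid [ 384  235  112   23 1879] px [434. 244.] rect [ 483. -498.] [343.  68.] 88.6 z 0.052 xr 0.452 0.521 yr -0.67 -0.327
mid [497 240   5   7  22] px [499. 243.] rect [ 488. -679.] [20.  8.] 12.0 z 0.05 xr 0.478 0.497 yr -0.685 -0.676
mid [475 251  38  14 356] px [493. 258.] rect [ 444. -655.] [104.  40.] 88.7 z 0.069 xr 0.424 0.465 yr -0.707 -0.603
mid [349 252   1   9   9] px [349. 256.] rect [ 458. -215.] [25.  0.] 3.6 z 0.064 xr 0.446 0.471 yr -0.216 -0.215
mid [257 258  16  17 123] px [264. 266.] rect [433.  47.] [40. 42.] 25.2 z 0.043 xr 0.408 0.458 yr 0.024 0.07
rail [294 179  75   2 101] px [334. 179.] rect [ 702. -167.] [
[... 3514 characters left out ...]
0 10 10 10  0  4  5  6  5  6  6  5
0.46   0  0  0  0  1  1  1  1  0  4  4  0  0  0  0  0  0  0  0  0  0  0  0 10 11 10 10  0  0  5  5  5  5  5  5
0.44   1  2  1  1  0  0  0  0  4  4  6  4  0  0  0 10 10 10 10  0  0  0  0 10 10 10 10  0  0  0  2  2  0  0  0
0.42   0  0  0  0  0  0  0  0  0  4  4  4  0  0  0 10 10 10 10  0  1  1  1 10 10  0  0  0  0  0  0  1  0  0 63
0.40   0  0  0  0  0  0  0  0  0  4  0  0  0  0  0 10 10 10 10  0  1  1  1  0  0  0  0  0  1  2  1  1  1  1 63
0.38   0  0  0  0  0  0  0  0  0  0  0  0  0  0  0  0  0  0  0  0  1  2  1  0  0  0  0  0  1  1  2  1  1 65 66
0.36   0  0  0  0  0  0  1  0  0  0  0  0  0  0  0  0  0  0  0  0  0  1  1  0  0  0  1  0  0  0  0 67 67 68 68
```

>>> apply_moves(targets=[[0.15,0,0,0,0,0,0.0742],[0.15,0,0,0,0,0,0.0742],[0.15,0,0,0,0,0,0.0742],[0.15,-0.014,0.032,0,0,0,0],[0.15,-0.014,0.032,0,0,0,0],[0.15,-0.014,0.032,0,0,0,0],[0.15,-0.014,0.032,0,0,0,0],[0.15,-0.014,0.032,0,0,0,0],[0.15,-0.014,0.032,0,0,0,0],[0.15,-0.014,0.032,0,0,0,0],[0.15,-0.014,0.032,0,0,0,0],[0.15,-0.014,0.032,0,0,0,0],[0.15,-0.014,0.032,0,0,0,0],[0.15,-0.014,0.032,0,0,0,0],[0.15,-0.014,0.032,0,0,0,0],[0.15,0,0,0,0,0,0],[0.15,0,0,0,0,0,0]])

```text
time_s: 1.52
tcp_pos: [0.3998, -0.2485, 0.2456]
eef_rot: [180.0, 0.0, -179.8]
contact_force: [0.8, -0.9, -0.1]
gripper_width: 0.0129
gripper_force: 0.0
```

>>> apply_moves(targets=[[0.15,0,0,0.029,0,0,0],[0.15,0,0,0.029,0,0,0],[0.15,0,0,0.029,0,0,0],[0.15,0,0,0.029,0,0,0],[0.15,0,0,0.029,0,0,0],[0.15,-0.006,0,0,0,0,0],[0.15,-0.006,0,0,0,0,0],[0.15,-0.005,0,0,0,0,0],[0.15,-0.005,0,0,0,0,0],[0.15,-0.005,0,0,0,0,0],[0.15,-0.005,0,0,0,0,0],[0.15,-0.005,0,0,0,0,0],[0.15,-0.005,0,0,0,0,0],[0.15,-0.005,0,0,0,0,0],[0.15,-0.005,0,0,0,0,0],[0.15,-0.005,0,0,0,0,0],[0.15,-0.005,0,0,0,0,0],[0.15,-0.005,0,0,0,0,0],[0.15,0,0,0,0,0,0],[0.15,0,0,0,0,0,0]])

```text
time_s: 3.18
tcp_pos: [0.4663, -0.25, 0.1004]
eef_rot: [180.0, -0.0, -180.0]
contact_force: [0.5, 0.6, 0.3]
gripper_width: 0.013
gripper_force: 0.0
```

```bash
python3 - <<'E'
from h import *
c=capture("side");f=cv2.resize(c["frame"][190:340,270:470],None,fx=3,fy=3);cv2.imwrite("pics/s1.png",f[:,:,::-1])
E
```

```text
(no output)
```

View pics/s1.png

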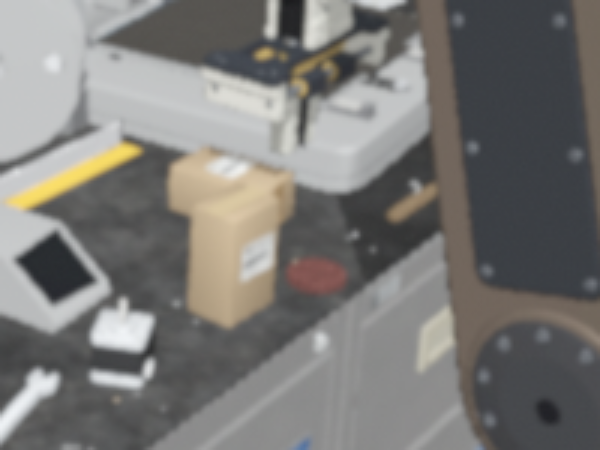

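The right-hand carton has fallen onto its back at crop pixel (230,185), and the other still stands at (235,260). I'll tip that one next.

>>> apply_moves(targets=[[0.15,0,0,-0.025,0,0,0],[0.15,0,0,-0.025,0,0,0],[0.15,0,0,-0.025,0,0,0],[0.15,0,0,-0.025,0,0,0],[0.15,0.015,0.026,0,0,0,0],[0.15,0.015,0.026,0,0,0,0],[0.15,0.015,0.026,0,0,0,0],[0.15,0.015,0.026,0,0,0,0],[0.15,0.015,0.026,0,0,0,0],[0.15,0.015,0.026,0,0,0,0],[0.15,0,0,0,0,0,0],[0.15,0,0,0,0,0,0]])

```text
time_s: 4.23
tcp_pos: [0.3757, -0.0931, 0.2011]
eef_rot: [180.0, 0.1, -179.8]
contact_force: [0.4, -0.9, 0.1]
gripper_width: 0.0128
gripper_force: 0.0
```

>>> apply_moves(targets=[[0.15,0,0,0.025,0,0,0],[0.15,0,0,0.025,0,0,0],[0.15,0,0,0.025,0,0,0],[0.15,0,0,0.025,0,0,0],[0.15,0,0,0,0,0,0],[0.15,-0.005,0,0,0,0,0],[0.15,-0.005,0,0,0,0,0],[0.15,-0.005,0,0,0,0,0],[0.15,-0.005,0,0,0,0,0],[0.15,-0.005,0,0,0,0,0],[0.15,-0.005,0,0,0,0,0],[0.15,-0.005,0,0,0,0,0],[0.15,-0.005,0,0,0,0,0],[0.15,-0.005,0,0,0,0,0],[0.15,-0.005,0,0,0,0,0],[0.15,-0.005,0,0,0,0,0],[0.15,-0.005,0,0,0,0,0],[0.15,-0.003,0,0,0,0,0],[0.15,0,0,0,0,0,0],[0.15,0,0,0,0,0,0]])

```text
time_s: 5.9
tcp_pos: [0.4391, -0.0941, 0.1004]
eef_rot: [-180.0, -0.0, 180.0]
contact_force: [0.1, -0.9, -0.0]
gripper_width: 0.0132
gripper_force: 0.0
```

```bash
python3 - <<'E'
from h import *
c=capture("side");f=cv2.resize(c["frame"][190:340,270:470],None,fx=3,fy=3);cv2.imwrite("pics/s2.png",f[:,:,::-1])
hsv=cv2.cvtColor(c["frame"],cv2.COLOR_RGB2HSV);W=pts(c)
m=(hsv[...,0]>40)&(hsv[...,0]<85)&(hsv[...,1]>70);m[:190]=0;m[340:]=0;m[:,:270]=0
print(m.sum(),np.nanmedian(W[m],0) if m.any() else 0, np.argwhere(m).mean(0))
E
```

```text
0 0 [nan nan]<stdin>:5: RuntimeWarning: Mean of empty slice.
  ret = um.true_divide(
```

View pics/s2.png

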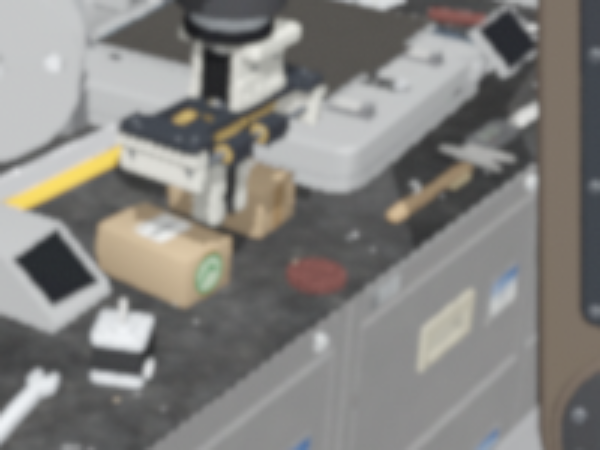

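Both cartons lie on their backs. The green stamp is on the left carton's underside at crop (208,272), and the right carton's end at (270,205) is bare. I'll back off and measure.

>>> apply_moves(targets=[[0.15,0.015,0,0,0,0,0],[0.15,0.015,0,0,0,0,0],[0.15,0.015,0,0,0,0,0],[0.15,0.012,0,0,0,0,0],[0.15,0,0,0,0,0,0]])

```text
time_s: 6.37
tcp_pos: [0.3795, -0.0944, 0.1004]
eef_rot: [180.0, -0.1, 180.0]
contact_force: [-1.0, 0.2, -0.6]
gripper_width: 0.0132
gripper_force: 0.0
```

```bash
python3 - <<'E'
from h import *
for n in("top","side"):
    c=capture(n);W=pts(c);save(c,n+"3")
    x,y,z=W[...,0],W[...,1],W[...,2]
    m=(z>0.035)&(z<0.055)&(x>0.42)&(x<0.6)&(y>-0.3)&(y<-0.052)
    k,l,st,ce=cv2.connectedComponentsWithStats(m.astype(np.uint8))
    for i in range(1,k):
        if st[i,4]<40: continue
        p=W[l==i];print(n,st[i],[np.round(v,1) for v in cv2.minAreaRect(p[:,:2].astype(np.float32)*1000)],np.median(p[:,2]).round(3),p.min(0).round(3),p.max(0).round(3))
E
```

```text
top [346 218  23  34 639] [array([ 524.5, -243.7]), array([99.5, 62.6]), np.float64(2.6)] 0.044 [ 0.474 -0.276  0.036] [ 0.575 -0.21   0.054]
top [301 228  21  33 639] [array([ 499.3, -100.3]), array([ 61.9, 100. ]), np.float64(86.1)] 0.044 [ 0.448 -0.132  0.037] [ 0.548 -0.067  0.054]
side [303 258  44  24 556] [array([496.9, -95.6]), array([ 68.7, 106.1]), np.float64(84.3)] 0.044 [ 0.446 -0.133  0.035] [ 0.551 -0.058  0.049]
```

View pics/top3.png

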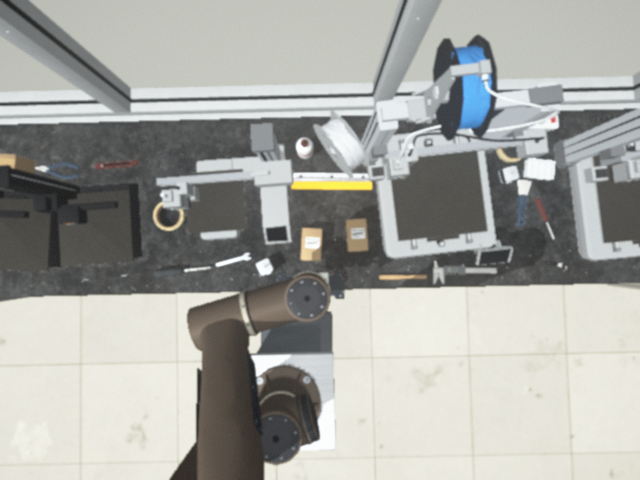

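>>> apply_moves(targets=[[0.15,-0.01,-0.001,0.019,0,0,0],[0.15,-0.01,-0.001,0.019,0,0,0],[0.15,-0.01,-0.001,0.019,0,0,0.022],[0.15,0,0,0,0,0,0],[0.15,-0.006,0,0,0,0,0],[0.15,-0.006,0,0,0,0,0],[0.15,-0.006,0,0,0,0,0],[0.15,-0.006,0,0,0,0,0],[0.15,-0.006,0,0,0,0,0],[0.15,-0.006,0,0,0,0,0],[0.15,-0.006,0,0,0,0,0],[0.15,-0.006,0,0,0,0,0],[0.15,-0.006,0,0,0,0,0],[0.15,-0.006,0,0,0,0,0],[0.15,-0.006,0,0,0,0,0],[0.15,-0.006,0,0,0,0,0],[0.15,-0.006,0,0,0,0,0],[0.15,-0.006,0,0,0,0,0],[0.15,-0.006,0,0,0,0,0],[0.15,0,0,0,0,0,0]])

```text
time_s: 8.13
tcp_pos: [0.5038, -0.1001, 0.0436]
eef_rot: [-180.0, 0.1, 178.0]
contact_force: [0.6, -0.1, 0.3]
gripper_width: 0.0131
gripper_force: 0.0
```

```bash
cat > m.py <<'E'
from h import *
c=capture("side");W=pts(c);x,y,z=W[...,0],W[...,1],W[...,2]
hsv=cv2.cvtColor(c["frame"],cv2.COLOR_RGB2HSV)
m=(z>0.036)&(z<0.054)&(x>0.42)&(x<0.75)&(y>-0.3)&(y<-0.052)&(hsv[...,0]>8)&(hsv[...,0]<25)&(hsv[...,1]>60)
k,l,st,ce=cv2.connectedComponentsWithStats(m.astype(np.uint8))
for i in range(1,k):
    if st[i,4]<60: continue
    p=W[l==i];print(st[i],[np.round(v,1) for v in cv2.minAreaRect(p[:,:2].astype(np.float32)*1000)],p.min(0).round(3),p.max(0).round(3))
f=cv2.resize(c["frame"][190:340,250:450],None,fx=4,fy=4,interpolation=cv2.INTER_CUBIC)
import sys;cv2.imwrite(f"pics/{sys.argv[1]}.png",f[:,:,::-1])
E
python3 m.py s4
```

```text
[340 245  27  13 138] [array([ 498.4, -234.1]), array([60.8, 57.1]), np.float64(88.1)] [ 0.47  -0.265  0.036] [ 0.528 -0.204  0.048]
[283 255  30  18 134] [array([568.1, -70.7]), array([ 24.7, 105.3]), np.float64(79.5)] [ 0.516 -0.092  0.036] [ 0.618 -0.06   0.049]
```

View pics/s4.png

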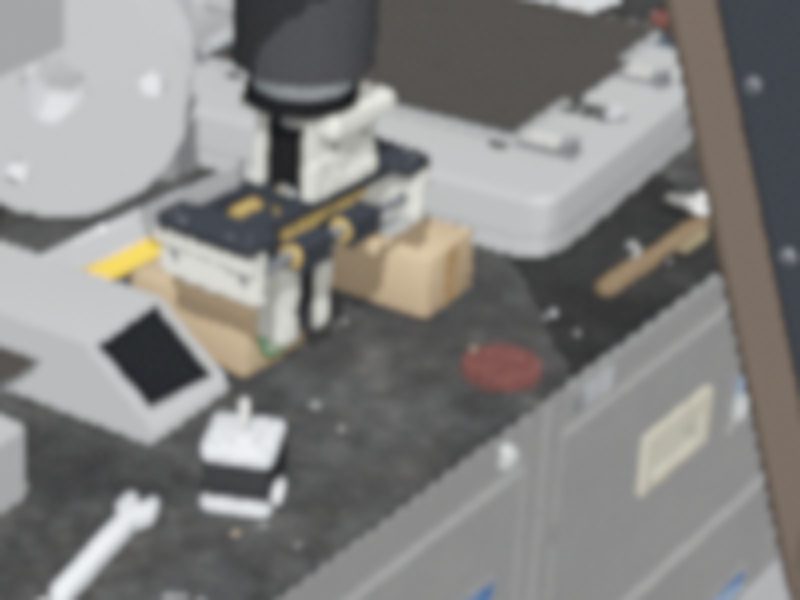

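The carton is sliding straight ahead, with the fingers flat on the stamped end at (285,330), clear of the printer on the left. The plain carton hasn't moved.

>>> apply_moves(targets=[[0.15,-0.006,0,0,0,0,0],[0.15,-0.006,0,0,0,0,0],[0.15,-0.006,0,0,0,0,0],[0.15,-0.006,0,0,0,0,0],[0.15,-0.006,0,0,0,0,0],[0.15,-0.006,0,0,0,0,0],[0.15,-0.006,0,0,0,0,0],[0.15,-0.006,0,0,0,0,0],[0.15,-0.006,0,0,0,0,0],[0.15,-0.006,0,0,0,0,0],[0.15,-0.006,0,0,0,0,0],[0.15,-0.004,0,0,0,0,0],[0.15,0,0,0,0,0,0]])

```text
time_s: 9.27
tcp_pos: [0.5733, -0.1025, 0.0435]
eef_rot: [-180.0, 0.0, 178.0]
contact_force: [0.5, -0.2, 0.0]
gripper_width: 0.0132
gripper_force: 0.0
```

>>> apply_moves(targets=[[0.15,-0.003,0,0,0,0,0],[0.15,-0.003,0,0,0,0,0],[0.15,-0.003,0,0,0,0,0],[0.15,-0.003,0,0,0,0,0],[0.15,-0.002,0,0,0,0,0],[0.15,0,0,0,0,0,0],[0.15,0,0,0,0,0,0]])

```text
time_s: 9.85
tcp_pos: [0.5863, -0.1031, 0.0436]
eef_rot: [180.0, 0.0, 178.0]
contact_force: [-0.8, 0.0, 0.7]
gripper_width: 0.0129
gripper_force: 0.0
```

>>> apply_moves(targets=[[0.15,-0.001,0,0,0,0,0],[0.15,-0.001,0,0,0,0,0],[0.15,-0.001,0,0,0,0,0],[0.15,0,0,0,0,0,0]])

```text
time_s: 10.18
tcp_pos: [0.5893, -0.1032, 0.0436]
eef_rot: [-180.0, 0.0, 178.0]
contact_force: [0.2, -0.4, -0.3]
gripper_width: 0.0129
gripper_force: 0.1
```

>>> apply_moves(targets=[[0.15,-0.001,0,0,0,0,0],[0.15,-0.001,0,0,0,0,0],[0.15,0,0,0,0,0,0]])

```text
time_s: 10.43
tcp_pos: [0.5903, -0.1033, 0.0434]
eef_rot: [-180.0, -0.1, 178.0]
contact_force: [-4.7, 1.3, 1.9]
gripper_width: 0.0132
gripper_force: 2.1
```

The force has risen to about 5 N at the expected position, so the carton is at the rail. I'll press slightly to square it, then back off.

>>> apply_moves(targets=[[0.15,-0.001,0,0,0,0,0],[0.15,0,0,0,0,0,0],[0.15,0,0,0,0,0,0],[0.15,0,0,0,0,0,0]])

```text
time_s: 10.77
tcp_pos: [0.5903, -0.1034, 0.0433]
eef_rot: [-180.0, -0.2, 178.0]
contact_force: [-7.0, 0.8, 4.4]
gripper_width: 0.0132
gripper_force: 3.5
```

>>> apply_moves(targets=[[0.15,0.002,0,0,0,0,0],[0.15,0.005,0,0,0,0,0],[0.15,0.015,0,0,0,0,0],[0.15,0.03,0,0,0,0,0],[0.15,0.03,0,0,0,0,0],[0.15,0.03,0,-0.02,0,0,0],[0.15,0.03,0,-0.02,0,0,0],[0.15,0.03,0,-0.02,0,0,0],[0.15,0.02,0,-0.02,0,0,0],[0.15,0,0,0,0,0,0]])

```text
time_s: 11.6
tcp_pos: [0.3985, -0.0967, 0.1268]
eef_rot: [179.9, 0.3, 178.0]
contact_force: [0.6, -0.8, 0.0]
gripper_width: 0.0129
gripper_force: 0.0
```

```bash
python3 - <<'E'
from h import *
c=capture("top");W=pts(c);x,y,z=W[...,0],W[...,1],W[...,2]
m=(z>0.035)&(z<0.055)&(x>0.42)&(x<0.72)&(y>-0.3)&(y<-0.056)
k,l,st,ce=cv2.connectedComponentsWithStats(m.astype(np.uint8))
for i in range(1,k):
    if st[i,4]<40: continue
    p=W[l==i];print(st[i],[np.round(v,1) for v in cv2.minAreaRect(p[:,:2].astype(np.float32)*1000)],p.min(0).round(3),p.max(0).round(3))
cv2.imwrite("pics/t5.png",cv2.resize(c["frame"][160:300,230:450],None,fx=3.5,fy=3.5,interpolation=cv2.INTER_CUBIC)[:,:,::-1])
E
python3 m.py s5
```

```text
[302 179  20  32 631] [array([ 653.1, -104.4]), array([59.7, 98.6]), np.float64(88.6)] [ 0.603 -0.135  0.035] [ 0.703 -0.073  0.054]
[346 218  23  34 639] [array([ 524.6, -243.6]), array([99.7, 62.4]), np.float64(2.5)] [ 0.474 -0.277  0.035] [ 0.575 -0.21   0.054]
[327 244  20  11  96] [array([ 538.1, -213.5]), array([24.3, 69.4]), np.float64(88.7)] [ 0.504 -0.226  0.036] [ 0.573 -0.201  0.049]
[285 248  16  13  66] [array([ 611.3, -103.5]), array([34.3, 76.6]), np.float64(19.9)] [ 0.6   -0.135  0.037] [ 0.639 -0.067  0.049]
```

View pics/t5.png

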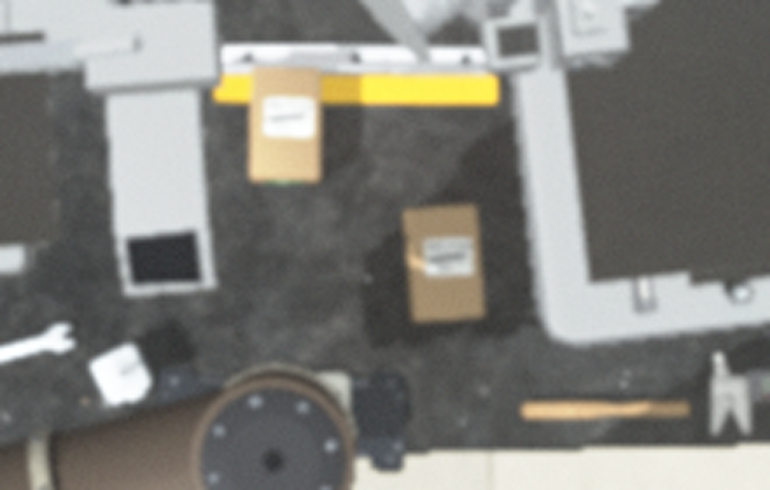

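View pics/s5.png

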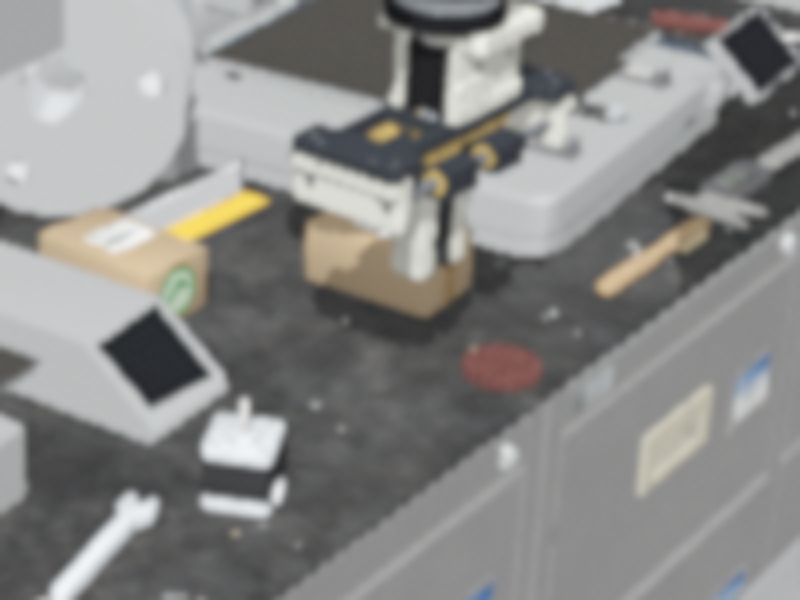

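The stamped carton covers the tape, and its top end meets the rail at (285,68) in the top crop. The plain carton lies well short of the rail at (443,262), and everything else is where it was.

```bash
python3 -c "
from plant import *;print(close_job())"
```

```text
the job is handed in; nothing more can be done
None
```

Both cartons were tipped onto their backs, and the stamped one (the left carton) was pushed flush against the dispatch rail; the plain one lies where it fell and the other things stayed put, going by the last camera images. I've handed the job in at about 12 s, but no verdict was returned.

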